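Vent the orange soak tank in the tattoo studio

TASK

Vent the white soak tank with the orange flip-top: first lift its hinged orange tab and fold it right back past upright so that it stays open, then unscrew the black cap beneath it anticlockwise (seen from above) as far as it goes, a bit less than a quarter turn; the cap stays on its neck. Leave the like tank with the blue flip-top shut.

Things in the scene. Friction and masses are not known exactly. Their poses are not given: they have to be found in the camera images.
- orange_tab_grip (a point): Centre of the orange thumb roll at the tab's free end: a level bar, 16 mm thick, 28 mm long along this point's y; pinch its two ends from above, it pivots between the fingers. Shut: 144 mm above the table, 54 mm over the tank's top. The hinge runs parallel to y, 108 mm away along +x (level when shut, away from the robot within 26 degrees; straight up when upright).
- orange_tab (a joint): Angle of the orange tab, rad: 0 shut (level), 1.57 upright, 1.95 folded back on its stop. Easy hinge; the 60 g tab falls shut if let go before upright, falls back to the stop if let go beyond about 1.65. It is a strip 22 mm wide, 6 mm thick, with a round cover 48 mm across over the cap, 64 mm from the hinge.
- orange_cap_center (a point): Centre of the black round screw cap (42 mm across, 34 mm high) under the orange tab, on its upright axis, 113 mm above the table; its underside is 6 mm over the flat top of the fixed tank (164 x 124 x 90 mm). Posts 144 mm high stand 61 mm from its axis on the hinge side, the opened tab leaning away above them: open the fingers only partly (about 64 mm) there.
- orange_cap (a joint): Turn of that cap, rad, growing anticlockwise seen from above: starts between 0 and 0.2 (tight), stops at 1.4 (vented). It only turns, does not rise or come off, and stays where it is left; turning takes about 0.1 N m.
- blue_tab (a joint): Angle, rad, of the tab of the other tank, alike but for its blue tab and blue front panel: 0 shut, where it must stay. The tanks stand left and right, their axes at least 0.36 m apart; which is on which side varies.

How it is judged:
On the way, in this order (a step that is already met when the one before it is completed fails the run):
1. the orange tab is folded back open while the cap is still tight (value of joint orange_tab above 1.6 rad and value of joint orange_cap below 0.5 rad), for 0.2 s.
2. the cap beneath it is unscrewed anticlockwise (value of joint orange_cap above 1.1 rad), for 0.2 s.
At the end, for the whole second after the job is handed in: The orange tab rests open, folded back past upright (over 1.6 rad), the black cap beneath it is unscrewed to within 0.3 rad of its stop (over 1.1 rad), both at rest, and the blue tab is shut (under 0.1 rad) (value of joint orange_tab above 1.6 rad and value of joint orange_cap above 1.1 rad and value of joint blue_tab below 0.1 rad and velocity of joint each of orange_tab, orange_cap below 0.1 rad/s); the robot touches nothing.
It fails at once if the blue flip-top is opened (value of joint blue_tab above 0.3 rad).
It also fails if it takes over 46 s, if anything falls off the work surface, if the arm or the gripper's body presses on something with over 40 N, if the wrist force passes 120 N, or if a joint passes its speed limit or range.

ROBOT

A 6-joint arm with a two-finger parallel gripper is mounted at the origin on the work surface. World frame = base frame: x ahead of the robot, y to its left, z up, the work surface at z = 0. Lengths are in m, angles in rad, forces in N, time in s.
With the tool pointing down it reaches from about 0.35 to 0.775 m from the base axis. Payload 7.3 kg.
Tool frame: the origin (TCP) lies between the finger pads; the fingertips stand 14 mm ahead of it and the grasp point (between the pads) lies 5 mm behind it; z points along the fingers, y is the direction in which the jaws open and shut (so a half turn about z gives the same grasp; the last joint's range is limited). The gripper opens to 92 mm and grips with 3 to 60 N. Pads are 19 mm wide; open, the fingers measure 130 mm over their backs; the gripper's body (75 mm by 190 mm) begins 47 mm behind the grasp point.
Start: joints at [-1.287, 0.342, 1.524, -0, 1.275, -0.146], TCP at [0.219, -0.477, 0.213] pointing down, gripper open.
Joint ranges: [-2.53, 2.53], [-0.77, 2.02], [0.04, 2.7], [-1, 4.14], [0.28, 2.66], [-3.11, 3.11]. Speed limits (rad/s): [2.57, 2.57, 3.14, 3.14, 3.14, 3.14].

INTERFACE

Orientations are given as [roll, pitch, yaw] about the fixed x, y, z axes, in that order (R = Rz(yaw) Ry(pitch) Rx(roll)).
In Python, from cell import robot gives the robot as it stands.
- The arm moves only by the shell command python3 -m creep 'ROWS' [FORCE]. ROWS is JSON, a list that holds one entry, the list of rows, each a list of 7 numbers: the shift along the tool's x, y, z in cm, then the turn, a rotation vector about the tool's x, y, z in degrees, then the gripper command: -1 is shut, 1 is fully open, values between are in proportion. In form: [[[tx, ty, tz, wx, wy, wz, gripper], ...]]. A call has 1 to 8 rows; each row is the pose to reach, as a shift and turn from the pose measured when the call began, along the tool's axes at that moment; what a row does not reach only later rows make up. A row lasts 1/10 s, in which the tool goes at most 50 mm and 8.59 degrees, less where a joint would pass 70% of its speed; a pose out of reach is approached as far as the arm can. A call with a gripper value outside its range is refused whole. The fingers move at their own pace and stop on an object; FORCE is the grip in N (left out, the last holds). Time passes only in rows, so rows that repeat a pose let the fingers close. It gives the time, the measured TCP pose, the force and the opening at its end, in the units of the state.
- robot.observe(): the state, without advancing time (a new reading comes with each control period).
- robot.read_camera(name): name is "scene" or "top" or "wrist"; returns the picture (480x640x3 uint8, red, green, blue); there is no depth.
- robot.camera_params(name): a dict with "camera_matrix" (3x3 intrinsics, pixels), "k1" (the pictures are not rectified: a ray, as slopes to the right and down, at radius r is drawn at 1 + k1 r^2 times it, then the intrinsics apply), "R" (3x3) and "t" (3): a world point X has camera coordinates R X + t. Camera axes: x right, y down, z forward; pixel columns grow to the right and rows downward; lengths in m; the calibration is good to about 2 mm. A picture is of the moment at which its call begins: read the wrist's pose just before it. camera_params takes no time and is no camera call; for the wrist camera it gives the pose at the moment of the call.
- robot.hand_in(): hands the job in, once; it reports no verdict.
Trained networks look in the newest picture that a camera, given by its name, has taken for a name from the list of things; names that differ only in an ending like _2 or _b are one class to them, and where a whole thing is asked for, a point or a joint stands for the part that bears it (a point fixed in the world has none). Each returns a list of dicts, best first, with "score" (0 to 1); they miss things now and then, are a little off and sometimes report something else, mostly with a low value. They report only what shows in the picture. A call takes as long as a camera call.
- robot.look_for(camera, label): "centre" ([x, y, z] in m, in the coordinates of the camera as it stood for that picture, good to about 4 mm: the middle of the surface that is visible of it).
- robot.masks_of(camera, label): "mask" (480x640 bool, what is visible of it).
The state is a dict: "time": time; "qpos": joint angles; "qvel": joint speeds; "joint_efforts": joint torques, N m; "tool_pos": TCP position; "tool_rot": TCP orientation; "contact_force": force on the tool from outside, world axes, zero at the start; "torque": the same for the moment, N m; "opening": finger opening in m.
Only numpy, scipy, OpenCV 4.12 (cv2) and the standard library are available. Lean on these libraries where they do the work, as an engineer would, in place of code of your own. Each camera call takes 0.05 s, during which the arm holds its last target.

## Working session

There is one attempt and no reset: what is moved stays moved. The work goes in short steps, Python scripts to look and compute and a shell command to move; the robot and the scene stay as the last step left them, time stands still between calls to the robot, and variables do not carry over. Pictures are saved under pics/ and viewed, and the job is handed in when it is done.

```bash
ls; mkdir -p pics; cat > h.py <<'E'
import numpy as np, cv2
from cell import robot
from scipy.spatial.transform import Rotation as Ro
def save(n,f): 
    im=robot.read_camera(n); cv2.imwrite(f,im[:,:,::-1]); return im
def c2w(n,c,p=None):
    p=p or robot.camera_params(n); return np.array(p["R"]).T@(np.array(c)-np.array(p["t"]))
def ray(n,u,v,z,p=None):
    p=p or robot.camera_params(n); K=np.array(p["camera_matrix"]); k=p["k1"]
    d=np.array([(u-K[0,2])/K[0,0],(v-K[1,2])/K[1,1]]); s=d.copy()
    for _ in range(30): s=d/(1+k*(s@s))
    R=np.array(p["R"]);t=np.array(p["t"]); o=-R.T@t; w=R.T@np.array([s[0],s[1],1.])
    return o+w*(z-o[2])/w[2]
def proj(n,X,p=None):
    p=p or robot.camera_params(n); K=np.array(p["camera_matrix"]); k=p["k1"]
    c=np.array(p["R"])@np.array(X)+np.array(p["t"]); s=c[:2]/c[2]; s=s*(1+k*(s@s))
    return K[:2,:2]@s+K[:2,2]
E
python3 - <<'E'
from h import *
print(robot.observe())
for n in ["scene","top"]:
    save(n,f"pics/{n}0.png")
    p=robot.camera_params(n)
    for l in ["orange_tab_grip","orange_tab","orange_cap_center","blue_tab"]:
        for d in robot.look_for(n,l)[:2]: print(n,l,round(d["score"],2),c2w(n,d["centre"],p).round(4))
E
```

```text
pics
{'time': 0.0, 'qpos': array([-1.28697798e+00,  3.42752023e-01,  1.52500710e+00, -2.31214251e-05,
        1.27537266e+00, -1.45995731e-01]), 'qvel': array([ 0.00080809, -0.00088546, -0.00076343, -0.00100907, -0.00153768,
       -0.00018605]), 'joint_efforts': array([-1.36007937e-03, -4.31237805e+01, -2.44222873e+01,  7.17601064e-02,
        5.56907896e-02, -1.27827093e-04]), 'tool_pos': array([ 0.21866593, -0.47683593,  0.21203322]), 'tool_rot': array([-3.14006668e+00, -2.02034412e-04,  4.29820677e-01]), 'contact_force': array([ 0.31052459, -0.61044057,  1.14596395]), 'torque': array([ 0.01499634, -0.03222167, -0.03992392]), 'opening': 0.09194294606865952}
scene orange_tab_grip 0.88 [0.5247 0.2643 0.1503]
scene orange_tab 0.8 [0.5204 0.267  0.1464]
scene orange_cap_center 0.87 [0.5325 0.2577 0.1164]
scene orange_cap_center 0.27 [0.5204 0.2661 0.146 ]
scene blue_tab 0.86 [ 0.5864 -0.2638  0.1441]
top orange_tab_grip 0.7 [0.5161 0.261  0.1458]
top orange_tab 0.91 [0.5116 0.2704 0.1493]
top blue_tab 0.87 [ 0.5829 -0.2701  0.1492]
```

View pics/top0.png

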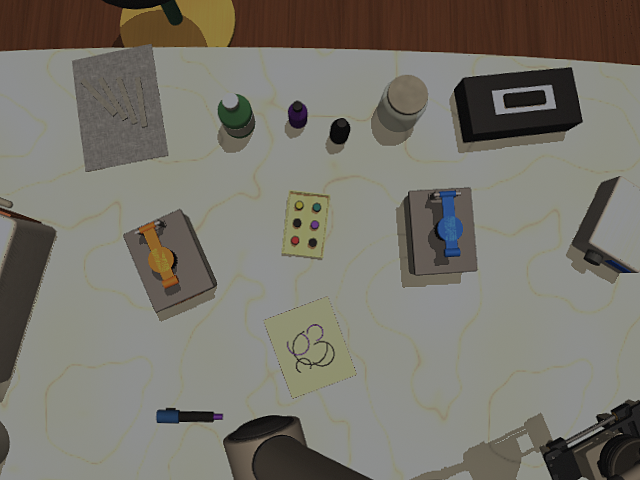

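View pics/scene0.png

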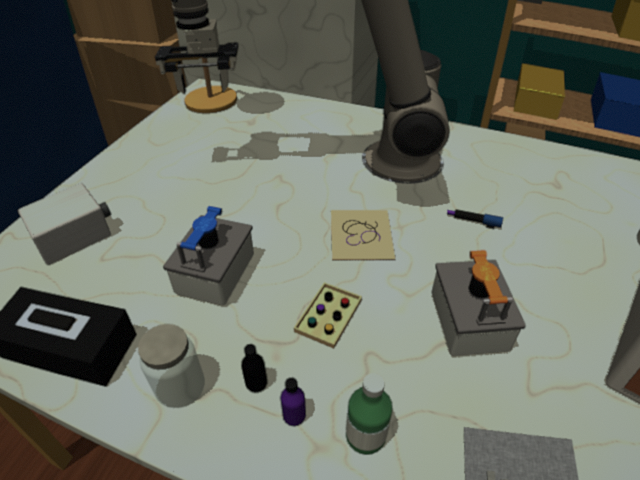

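The top view shows the orange tank on the left (robot's +y), with the hinge at about (150,228), the cover at (161,259) and the roll at (171,283). The blue tank is on the right at about (445,230). Next I'll measure the tab axis.

```bash
python3 - <<'E'
from h import *
im=save("top","pics/top1.png"); im2=cv2.cvtColor(im,cv2.COLOR_RGB2HSV)
cv2.imwrite("pics/crop1.png",cv2.resize(im[200:330,110:230,::-1],None,fx=5,fy=4.6,interpolation=cv2.INTER_CUBIC)[:600])
m=((im2[...,0]>5)&(im2[...,0]<22)&(im2[...,1]>150)&(im2[...,2]>60)); m[:, 300:]=0; m[:190]=0;m[330:]=0;m[:,:100]=0
ys,xs=np.nonzero(m); print(len(xs),xs.min(),xs.max(),ys.min(),ys.max())
W=np.array([ray("top",x,y,.146)[:2] for x,y in zip(xs,ys)])
c=W.mean(0);u,s,v=np.linalg.svd(W-c); a=v[0]*np.sign(v[0][0]); print(c,np.degrees(np.arctan2(a[1],a[0])))
q=(W-c)@a; r=(W-c)@np.array([-a[1],a[0]])
for lo in np.arange(q.min(),q.max(),.006):
    k=(q>=lo)&(q<lo+.006); print(round(lo,3),k.sum(),r[k].min().round(3),r[k].max().round(3))
for e in (q.min(),q.max()): print(c+a*e)
for n in ("top","scene"):
  if n=="scene": robot.read_camera(n)
  for l in ["orange_tab_grip","orange_cap_center","orange_tab"]:
    for d in robot.look_for(n,l)[:1]: print(n,l,round(d["score"],2),c2w(n,d["centre"]).round(4))
E
```

```text
952 139 198 222 304
[0.51986704 0.2629681 ] 25.324790296121545
-0.093 7 -0.037 0.008Traceback (most recent call last):
  File "<stdin>", line 10, in <module>
    return umr_minimum(a, axis, None, out, keepdims, initial, where)
ValueError: zero-size array to reduction operation minimum which has no identity
```

View pics/crop1.png

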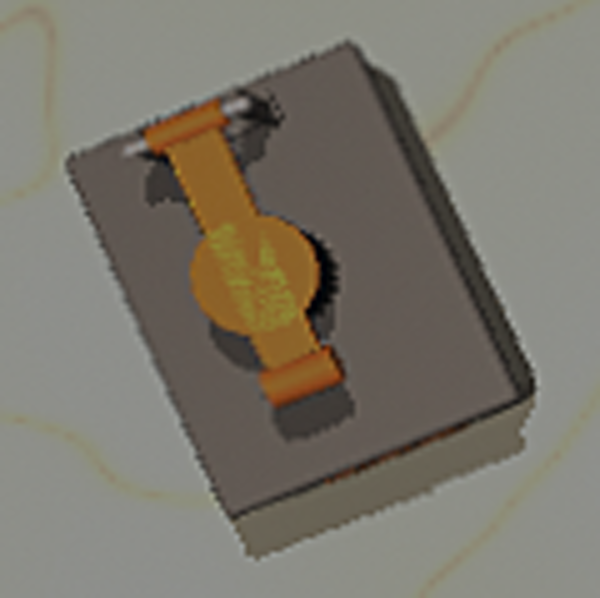

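The crop shows the roll centre at about (170.4, 281.5), the hinge bar at about (147, 227.8) and the cover at (161, 259.3) in full-image pixels. I'll fit the axis again with the front panel excluded.

```bash
python3 - <<'E'
from h import *
im=save("top","pics/top2.png"); im2=cv2.cvtColor(im,cv2.COLOR_RGB2HSV)
m=((im2[...,0]>5)&(im2[...,0]<28)&(im2[...,1]>140)&(im2[...,2]>60)).astype(np.uint8)
n,lab,st,ce=cv2.connectedComponentsWithStats(m); k=lab[259,152]; print(k,st[k],ce[k])
ys,xs=np.nonzero(lab==k)
W=np.array([ray("top",x,y,.146)[:2] for x,y in zip(xs,ys)])
c=W.mean(0);u,s,v=np.linalg.svd(W-c); a=v[0]*np.sign(v[0][0]); print(c,np.degrees(np.arctan2(a[1],a[0])))
q=(W-c)@a; print(q.min(),q.max()); 
for uv in [(170.4,281.5),(147,227.8),(161,259.3)]: print(uv, ray("top",*uv,.147).round(4))
h=ray("top",147,227.8,.147);g=ray("top",170.4,281.5,.147);d=h-g;print(np.linalg.norm(d),np.degrees(np.arctan2(d[1],d[0])))
for n in ("top","scene"):
  if n=="scene": robot.read_camera(n)
  for l in ["orange_tab_grip","orange_cap_center"]:
    for d in robot.look_for(n,l)[:1]: print(n,l,round(d["score"],2),c2w(n,d["centre"]).round(4))
o=robot.observe(); print(o["time"])
E
```

```text
4 [ 139  222   40   67 1080] [158.99444444 255.85925926]
[0.51932579 0.26297593] 25.052906412617148
-0.05869092702683065 0.06253493216702903
(170.4, 281.5) [0.4732 0.2403 0.147 ]
(147, 227.8) [0.57   0.2867 0.147 ]
(161, 259.3) [0.5131 0.2587 0.147 ]
0.1073276174177027 25.618541227206176
top orange_tab_grip 0.89 [0.5143 0.2617 0.1448]
top orange_cap_center 0.52 [0.5153 0.2444 0.1055]
scene orange_tab_grip 0.87 [0.5247 0.267  0.1488]
scene orange_cap_center 0.68 [0.5313 0.2571 0.1171]
0.85
```

```bash
cat >> h.py <<'E'
def to(X,yaw=None,R=None):
    o=robot.observe(); Rc=Ro.from_euler('xyz',o["tool_rot"])
    Rt=R or Ro.from_euler('xyz',[np.pi,0,np.radians(yaw)])
    s=Rc.inv().apply(np.array(X)-o["tool_pos"])*100; w=(Rc.inv()*Rt).as_rotvec(degrees=True)
    print("shift cm",s.round(2),"turn",w.round(2))
E
python3 - <<'E'
from h import *
to((.40,-.10,.30),25.3); to((.4735,.2402,.26),25.3)
E
```

```text
shift cm [ 32.19 -26.74  -8.73] turn [ 0.01  0.   -0.68]
shift cm [ 53.05 -54.61  -4.73] turn [ 0.01  0.   -0.68]
```

```bash
python3 -m creep '[[[4,-3,-1,0,0,0,0],[8,-6.5,-2.5,0,0,0,0],[12,-10,-4,0,0,0,0],[16,-13,-5,0,0,0,0],[20,-16.5,-6,0,0,0,0],[24,-20,-7,0,0,0,0],[28,-23.5,-8,0,0,0,0],[32,-27,-8.7,0,0,-0.7,0]]]'
python3 - <<'E'
from h import *
to((.4735,.2402,.26),25.3)
E
```

```text
time: 1.65
tool_pos: [0.3862, -0.1221, 0.2964]
tool_rot: [3.14, -0.001, 0.442]
contact_force: [1.3, -0.3, -0.0]
opening: 0.0465
shift cm [ 23.37 -29.03   3.62] turn [ 0.08 -0.05  0.01]
```

```bash
python3 -m creep '[[[3,-3.8,0.5,0,0,0,0],[6,-7.5,1,0,0,0,0],[9,-11.5,1.5,0,0,0,0],[12,-15,2,0,0,0,0],[15,-18.8,2.5,0,0,0,0],[18,-22.5,3,0,0,0,0],[21,-26,3.6,0,0,0,0],[23.4,-29,3.6,0,0,0,0]]]'
python3 - <<'E'
from h import *
print(robot.observe()["tool_pos"])
save("wrist","pics/w0.png"); p=robot.camera_params("wrist")
for l in ["orange_tab_grip","orange_tab","orange_cap_center"]:
    for d in robot.look_for("wrist",l)[:1]: print(l,round(d["score"],2),c2w("wrist",d["centre"]).round(4))
for X in [(.4735,.2402,.152),(.571,.2865,.152),(.5131,.259,.147)]: print(proj("wrist",X))
E
```

```text
time: 2.45
tool_pos: [0.4736, 0.2425, 0.2593]
tool_rot: [3.141, 0.0, 0.443]
contact_force: [1.1, -0.9, -0.6]
opening: 0.0461
[0.47360552 0.24249277 0.25933209]
orange_tab_grip 0.65 [0.5189 0.269  0.1508]
orange_tab 0.85 [0.5197 0.2652 0.1514]
[318.33038022 236.19073684]
[318.47912493  79.55505969]
[318.37273099 175.13500419]
```

View pics/w0.png

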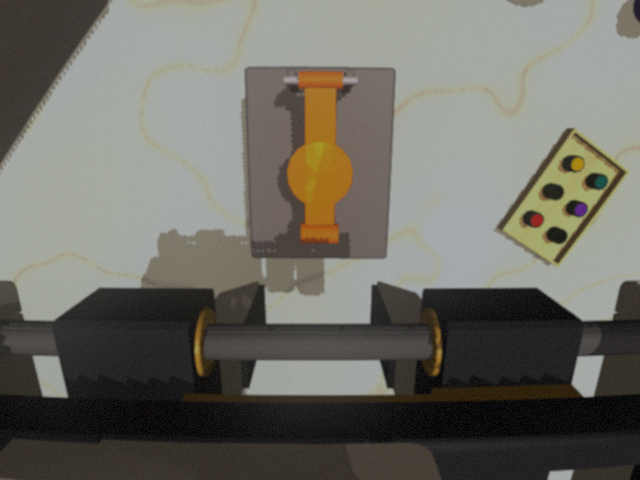

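The wrist view shows the roll at (320,234), the hinge at (320,80) and the cover at (320,173). That matches my predictions to within 2 px, so I can descend.

```bash
python3 - <<'E'
from h import *
for uv in [(320,234),(320,79.5),(320,173.5)]: print(ray("wrist",*uv,.15).round(4))
g=ray("wrist",320,234,.15); h=ray("wrist",320,79.5,.15); d=h-g; print(np.linalg.norm(d),np.degrees(np.arctan2(d[1],d[0])))
to((g[0],g[1],.139),25.3)
E
```

```text
[0.4751 0.2396 0.15  ]
[0.5717 0.2857 0.15  ]
[0.5149 0.2586 0.15  ]
0.1070801120609574 25.51139679474173
shift cm [ 0.1   0.14 12.08] turn [0.09 0.01 0.12]
```

```bash
python3 -m creep '[[[0,0.1,4,0,0,0,0],[0,0.1,8,0,0,0,0],[0,0.1,11,0,0,0,0],[0.1,0.1,12.1,0,0,0,0],[0.1,0.1,12.1,0,0,0,0]]]'
python3 -m creep '[[[0,0,0,0,0,0,-1],[0,0,0,0,0,0,-1],[0,0,0,0,0,0,-1],[0,0,0,0,0,0,-1]]]' 12
python3 - <<'E'
from h import *
save("wrist","pics/w1.png"); o=robot.observe(); print(o["tool_pos"],o["contact_force"])
t=o["tool_pos"]; 
E
```

```text
time: 3.15
tool_pos: [0.4746, 0.2388, 0.1381]
tool_rot: [3.14, 0.003, 0.442]
contact_force: [-0.2, -0.1, 0.7]
opening: 0.0461
time: 3.55
tool_pos: [0.475, 0.2389, 0.139]
tool_rot: [3.14, 0.001, 0.442]
contact_force: [0.9, 0.5, 0.3]
opening: 0.0191
[0.47482425 0.23890821 0.13878422] [ 0.12336677 -0.21580224 -0.21928517]
```

View pics/w1.png

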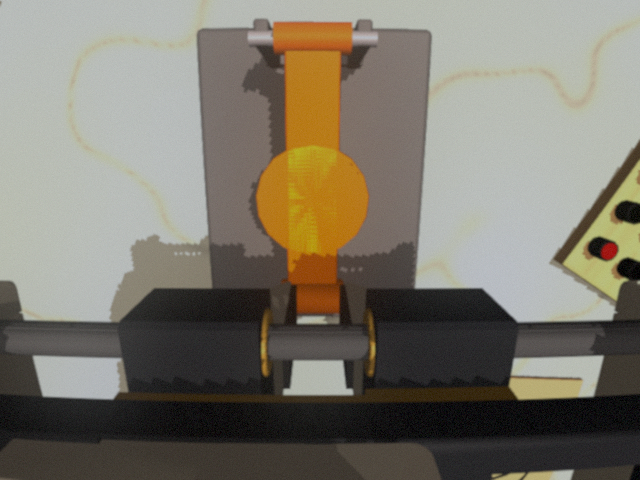

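```bash
python3 - <<'E'
from h import *
o=robot.observe(); R=Ro.from_euler('xyz',o["tool_rot"]); t=o["tool_pos"]
print(o["opening"],o["time"])
for z in (-.005,.0,.014): print(z,proj("wrist",t+R.apply([0,0,z])), proj("wrist",t+R.apply([0,.014,z])))
for uv in [(318,298),(312,38),(312,199)]: print(ray("wrist",*uv,.15).round(4))
im=cv2.imread("pics/w1.png"); cv2.imwrite("pics/w1c.png",cv2.resize(im[240:400,220:420],None,fx=4,fy=3.75))
E
```

```text
0.01460331158170797 3.6
-0.005 [318.36824585 297.49551995] [349.03759243 297.47674592]
0.0 [318.35072081 293.24216503] [348.22549427 293.22637695]
0.014 [318.306112   282.42387136] [346.15809394 282.41465237]
[0.477  0.2401 0.15  ]
[0.5708 0.2871 0.15  ]
[0.5155 0.2611 0.15  ]
```

View pics/w1c.png

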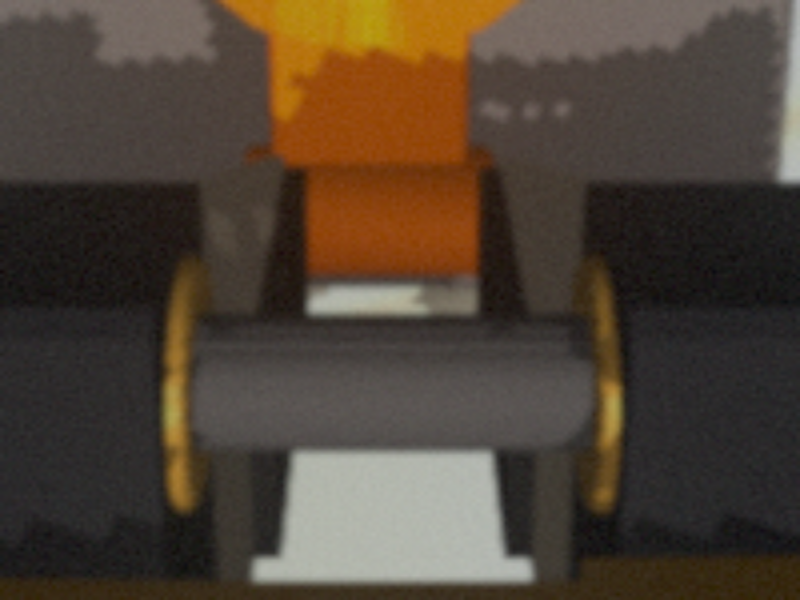

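```bash
python3 - <<'E'
from h import *
im=save("wrist","pics/w2.png"); o=robot.observe(); print(o["tool_pos"],o["contact_force"],o["opening"],o["time"])
cv2.imwrite("pics/w2c.png",cv2.resize(im[220:400,220:420,::-1],None,fx=4,fy=3.3))
im=save("scene","pics/s2.png");cv2.imwrite("pics/s2c.png",cv2.resize(im[200:360,400:560,::-1],None,fx=4,fy=3.7))
o=robot.observe(); print(o["opening"],o["time"])
E
```

```text
[0.47473249 0.23889088 0.13857108] [-0.42387513 -0.11263603 -0.19747187] 0.010441812618545956 3.65
0.006644169444242555 3.7
```

View pics/w2c.png

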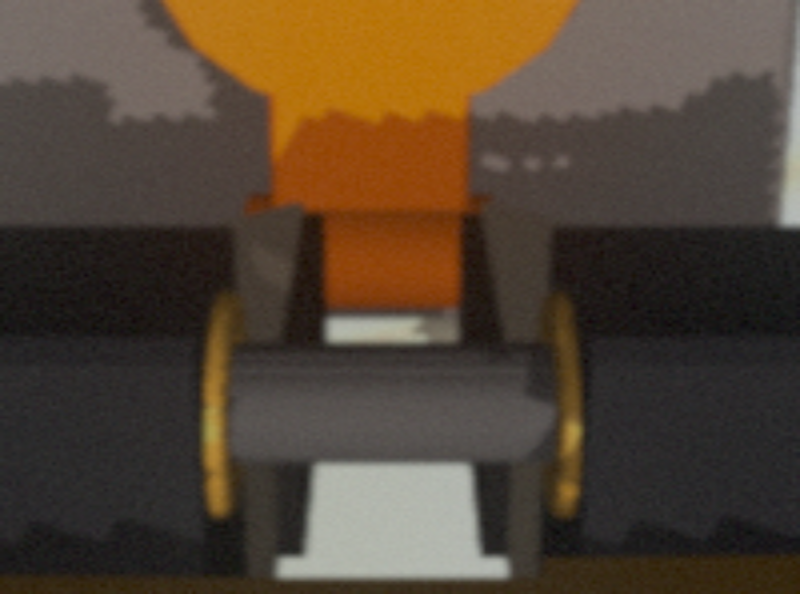

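View pics/s2c.png

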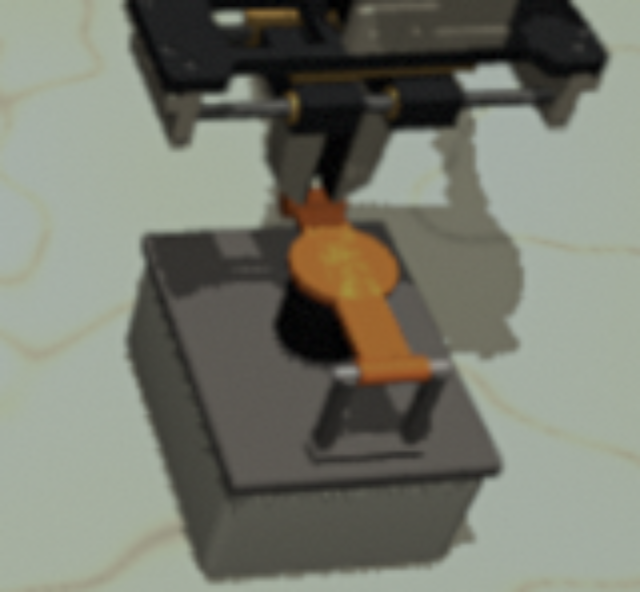

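```bash
python3 - <<'E'
from h import *
p=robot.camera_params("wrist"); K=np.array(p["camera_matrix"]); R=np.array(p["R"]); t=np.array(p["t"])
o=robot.observe(); Rt=Ro.from_euler('xyz',o["tool_rot"]); C=-R.T@t
print("cam in tool",Rt.inv().apply(C-o["tool_pos"]).round(4),"cam z",C[2],"view dir",Rt.inv().apply(R[2]).round(3),K[0,0],p["k1"])
print("depth from cover",K[0,0]*.048/113, "world pt", C+0)
for z in (.10,.12,.147): print(z,np.linalg.norm(ray("wrist",256,199,z)-ray("wrist",369,199,z)), np.linalg.norm(ray("wrist",313,299-254,z)-ray("wrist",313,298,z)))
E
```

```text
cam in tool [ 0.0717 -0.0003 -0.1715] cam z 0.30980908353500025 view dir [-0.266  0.     0.964] 394.2012538485352 -0.07169789512219084
depth from cover 0.1674483202188468 world pt [0.53954249 0.27027043 0.30980908]
0.1 0.060686358836144816 0.13414769469383925
0.12 0.054901446399212975 0.12136009823389284
0.147 0.04709181460935501 0.10409684301296508
```

View pics/w2.png

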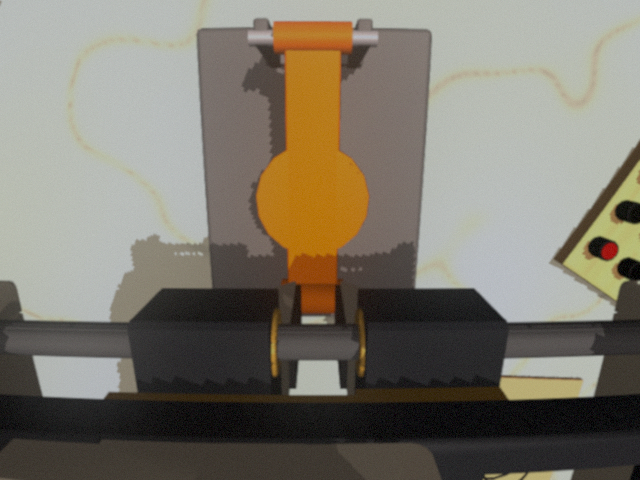

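Both views show the fingers at the roll, but the opening is still shrinking below 28 mm. I'll let them finish closing and see where they stop.

```bash
python3 -m creep '[[[0,0,0,0,0,0,-1],[0,0,0,0,0,0,-1]]]' 12
python3 - <<'E'
from h import *
im=save("wrist","pics/w3.png"); o=robot.observe(); print(o["tool_pos"],o["contact_force"],o["opening"],o["time"])
cv2.imwrite("pics/w3c.png",cv2.resize(im[220:400,220:420,::-1],None,fx=4,fy=3.3))
E
```

```text
time: 3.9
tool_pos: [0.4747, 0.2389, 0.1385]
tool_rot: [3.14, 0.002, 0.443]
contact_force: [0.3, 0.1, 0.0]
opening: 0.0006
[0.4746646  0.23890702 0.13843675] [-0.58302151 -0.20893967 -0.2865426 ] 0.00041861646975282346 3.95
```

View pics/w3c.png

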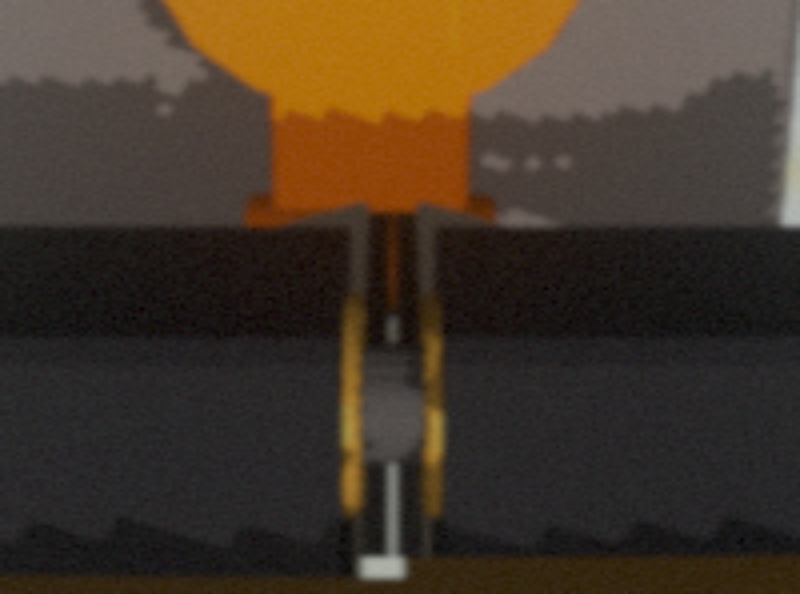

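```bash
python3 - <<'E'
from h import *
im=save("scene","pics/s3.png"); o=robot.observe(); R=Ro.from_euler('xyz',o["tool_rot"]); t=o["tool_pos"]
x0,y0=430,200;S=6
c=cv2.resize(im[y0:y0+100,x0:x0+100,::-1],None,fx=S,fy=S,interpolation=cv2.INTER_CUBIC)
def dot(X,col):
    q=(proj("scene",X)-[x0,y0]+.5)*S; cv2.circle(c,tuple(int(v) for v in q),4,col,-1); print(X,q.round())
for x in (-.0095,.0095):
  for z in (-.03,.014): dot(t+R.apply([x,0,z]),(255,0,255))
a=np.radians(25.4); n=np.array([-np.sin(a),np.cos(a),0])
for s in (-.014,.014):
  dot(np.array([.475,.2396,.144])+n*s,(0,255,0))
  dot(np.array([.5717,.2857,.144])+n*s,(255,255,0))
cv2.imwrite("pics/s3c.png",c)
for x in (-.0095,0,.0095): print(x,[ (z,proj("wrist",t+R.apply([x,0,z])).round()[1]) for z in (-.03,-.01,0,.014)])
E
```

```text
[0.46609727 0.23490195 0.1684115 ] [280. 243.]
[0.46604484 0.23480316 0.12441164] [249. 346.]
[0.48326702 0.24303819 0.16837277] [300. 287.]
[0.48321459 0.2429394  0.12437292] [267. 390.]
[0.48100509 0.22695331 0.144     ] [230. 327.]
[0.57770509 0.27305331 0.144     ] [345. 598.]
[0.46899491 0.25224669 0.144     ] [318. 321.]
[0.56569491 0.29834669 0.144     ] [440. 591.]
-0.0095 [(-0.03, np.float64(344.0)), (-0.01, np.float64(321.0)), (0, np.float64(312.0)), (0.014, np.float64(300.0))]
0 [(-0.03, np.float64(323.0)), (-0.01, np.float64(302.0)), (0, np.float64(293.0)), (0.014, np.float64(282.0))]
0.0095 [(-0.03, np.float64(300.0)), (-0.01, np.float64(282.0)), (0, np.float64(274.0)), (0.014, np.float64(264.0))]
```

View pics/s3c.png

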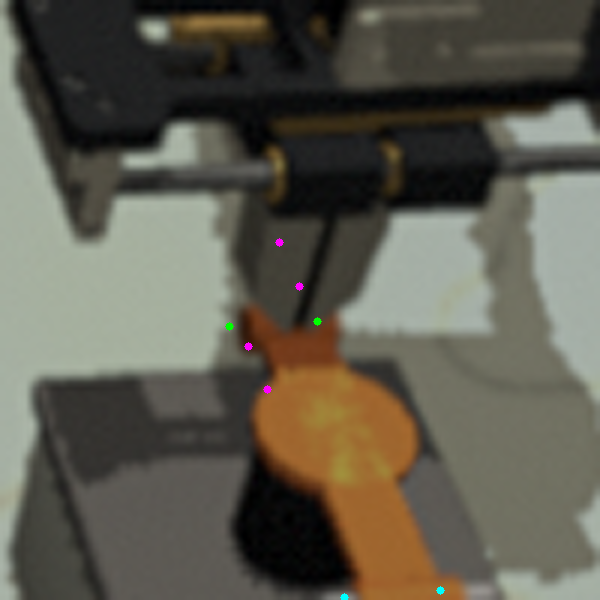

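```bash
python3 - <<'E'
import cv2
im=cv2.imread("pics/w0.png"); cv2.imwrite("pics/w0c.png",cv2.resize(im[260:400,220:420],None,fx=4,fy=4,interpolation=cv2.INTER_CUBIC))
E
```

```text
(no output)
```

View pics/w0c.png

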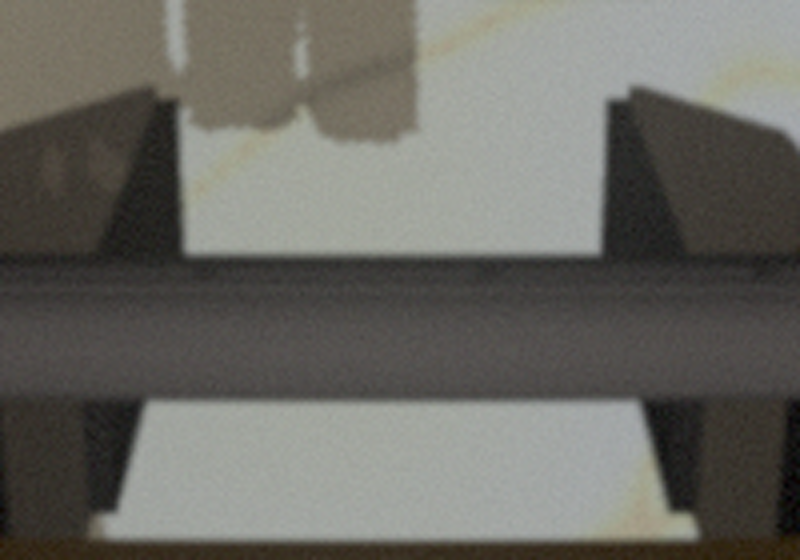

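In free air (first wrist view) the tip corner is at row 282, and the gap scale puts the tips about 10 mm *behind* the reported TCP. The scene view agrees. So the real tips are about 25 mm higher than stated, and the fingers shut just above the roll. I'll open, go down about 2.4 cm and check by eye.

```bash
python3 -m creep '[[[0.1,0,-0.3,0,0,0,0],[0.1,0,-0.3,0,0,0,0],[0.1,0,-0.3,0,0,0,0],[0.1,0,-0.3,0,0,0,0],[0.1,0,-0.3,0,0,0,0]]]'
python3 -m creep '[[[0.1,0,0.5,0,0,0,0],[0.1,0,1.2,0,0,0,0],[0.1,0,2.0,0,0,0,0],[0.1,0,2.6,0,0,0,0],[0.1,0,2.6,0,0,0,0]]]'
python3 - <<'E'
from h import *
im=save("wrist","pics/w4.png"); o=robot.observe(); print(o["tool_pos"],o["contact_force"],o["opening"],o["time"])
cv2.imwrite("pics/w4c.png",cv2.resize(im[220:400,220:420,::-1],None,fx=4,fy=3.3))
im=save("scene","pics/s4.png"); cv2.imwrite("pics/s4c.png",cv2.resize(im[200:300,430:530,::-1],None,fx=6,fy=6))
E
```

```text
time: 4.5
tool_pos: [0.4755, 0.2393, 0.1414]
tool_rot: [3.14, 0.002, 0.443]
contact_force: [0.3, -0.1, 0.6]
opening: 0.0358
time: 5.0
tool_pos: [0.4756, 0.2394, 0.114]
tool_rot: [3.14, 0.005, 0.442]
contact_force: [-0.8, 0.7, 0.9]
opening: 0.0457
[0.47598948 0.23953822 0.11464775] [ 0.57663855  0.1419011  -0.15087873] 0.045790058115769555 5.05
```

View pics/w4c.png

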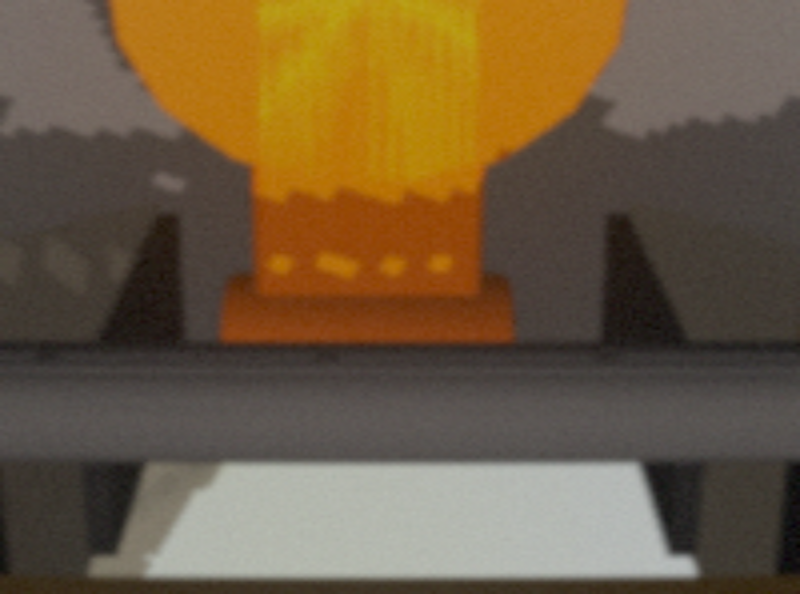

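View pics/s4c.png

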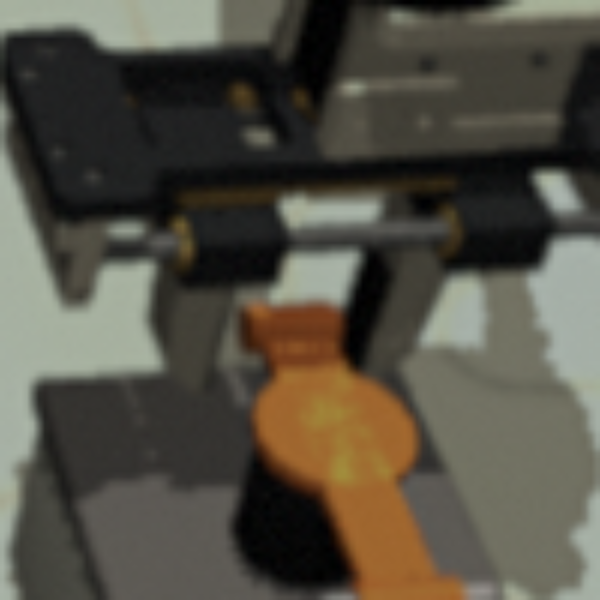

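The fingers now straddle the roll with the tips well below it. The roll sits about 2.5 mm towards tool −y, so I'll centre on it and close.

```bash
python3 -m creep '[[[0,-0.25,0,0,0,0,0],[0,-0.25,0,0,0,0,-0.3],[0,-0.25,0,0,0,0,-0.5],[0,-0.25,0,0,0,0,-1],[0,-0.25,0,0,0,0,-1],[0,-0.25,0,0,0,0,-1]]]' 12
python3 - <<'E'
from h import *
im=save("wrist","pics/w5.png"); o=robot.observe(); print(o["tool_pos"],o["tool_rot"],o["contact_force"],o["opening"],o["time"])
E
```

```text
time: 5.7
tool_pos: [0.4753, 0.2419, 0.1153]
tool_rot: [3.14, 0.002, 0.442]
contact_force: [0.4, 0.3, 1.5]
opening: 0.0277
[0.47533927 0.24193705 0.11527146] [3.14014979e+00 2.32128781e-03 4.42395479e-01] [-0.59171743  0.33269855  1.54023138] 0.028049749967218235 5.75
```

Gripped at 28 mm. To keep the tips clear of the round cover during the fold, I'll re-grip 3 mm higher.

```bash
python3 -m creep '[[[0,0,0,0,0,0,-0.25],[0,0,0,0,0,0,-0.25],[0,0,-0.3,0,0,0,-0.25],[0,0,-0.3,0,0,0,-1],[0,0,-0.3,0,0,0,-1],[0,0,-0.3,0,0,0,-1]]]' 12
python3 -m creep '[[[0.1,0,-1.1,0,0,0,-1],[0.2,0,-2.15,0,0,0,-1],[0.5,0,-3.2,0,0,0,-1],[0.85,0,-4.2,0,0,0,-1],[1.3,0,-5.2,0,0,0,-1],[1.9,0,-6.1,0,0,0,-1],[1.9,0,-6.1,0,0,0,-1]]]' 15
python3 - <<'E'
from h import *
im=save("wrist","pics/w6.png"); o=robot.observe(); print(o["tool_pos"],o["tool_rot"],o["contact_force"],o["opening"],o["time"])
E
```

```text
time: 6.35
tool_pos: [0.4755, 0.242, 0.1185]
tool_rot: [3.14, 0.002, 0.442]
contact_force: [0.3, 0.2, 1.4]
opening: 0.0278
time: 7.05
tool_pos: [0.4934, 0.2504, 0.1811]
tool_rot: [3.14, 0.0, 0.442]
contact_force: [-1.3, -3.3, 1.9]
opening: 0.0277
[0.49290814 0.25021295 0.18027845] [3.13974368e+00 1.33145256e-03 4.42444490e-01] [-1.84169575 -2.61352469  2.20878009] 0.027807693690697948 7.1
```

View pics/w6.png

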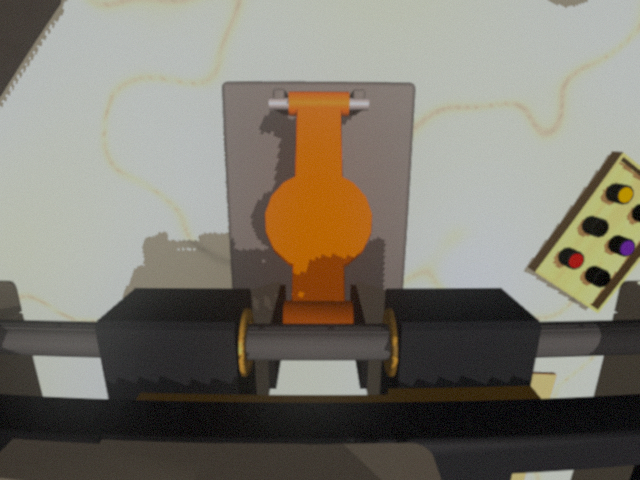

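The tab is lifting with the roll held between the fingers (opening 27.8 mm, about 4 N). I'll continue the arc.

```bash
python3 -m creep '[[[0.65,0,-0.9,0,0,0,-1],[1.4,0,-1.65,0,0,0,-1],[2.2,0,-2.4,0,0,0,-1],[3.1,0,-3,0,0,0,-1],[4,0,-3.5,0,0,0,-1],[5,0,-4,0,0,0,-1],[6,0,-4.3,0,0,0,-1],[7.1,0,-4.5,0,0,0,-1]]]' 15
python3 - <<'E'
from h import *
o=robot.observe(); print(o["tool_pos"],o["contact_force"],o["opening"],o["time"])
a=np.radians(25.4); H=np.array([.475,.2415,.1185])+.108*np.array([np.cos(a),np.sin(a),0])
for th in (1.4,1.5,1.6,1.7,1.8,1.9):
  X=H+.108*np.array([-np.cos(th)*np.cos(a),-np.cos(th)*np.sin(a),np.sin(th)]); print(th,end=' '); to(X,25.4)
E
```

```text
time: 7.9
tool_pos: [0.5573, 0.2803, 0.2254]
tool_rot: [3.139, 0.002, 0.442]
contact_force: [-0.3, -2.9, 2.4]
opening: 0.0276
[0.5573218  0.28033987 0.22541445] [-0.33587758 -2.86038183  2.35891138] 0.027637306110990602 7.9
1.4 shift cm [-0.14 -0.02  0.05] turn [ 0.15  0.1  -0.06]
1.5 shift cm [ 0.93 -0.02 -0.08] turn [ 0.15  0.1  -0.06]
1.6 shift cm [ 2.01 -0.02 -0.11] turn [ 0.15  0.1  -0.06]
1.7 shift cm [ 3.09 -0.03 -0.02] turn [ 0.15  0.1  -0.06]
1.8 shift cm [ 4.15 -0.03  0.17] turn [ 0.15  0.1  -0.06]
1.9 shift cm [ 5.19 -0.03  0.46] turn [ 0.15  0.1  -0.06]
```

```bash
python3 -m creep '[[[0.9,0,-0.1,0,0,0,-1],[2,0,-0.1,0,0,0,-1],[3.1,0,0,0,0,0,-1],[4.1,0,0.2,0,0,0,-1],[5,0,0.4,0,0,0,-1],[5,0,0.4,0,0,0,-1]]]' 15
python3 - <<'E'
from h import *
o=robot.observe(); print(o["tool_pos"],o["contact_force"],o["opening"],o["time"])
im=save("scene","pics/s7.png"); cv2.imwrite("pics/s7c.png",cv2.resize(im[150:350,400:600,::-1],None,fx=3,fy=3))
E
```

```text
time: 8.5
tool_pos: [0.6038, 0.302, 0.2214]
tool_rot: [3.139, -0.001, 0.442]
contact_force: [0.6, -1.3, 3.6]
opening: 0.0281
[0.60382714 0.30204214 0.22136967] [ 0.56170807 -1.27662377  3.58891707] 0.02805059574186805 8.5
```

View pics/s7c.png

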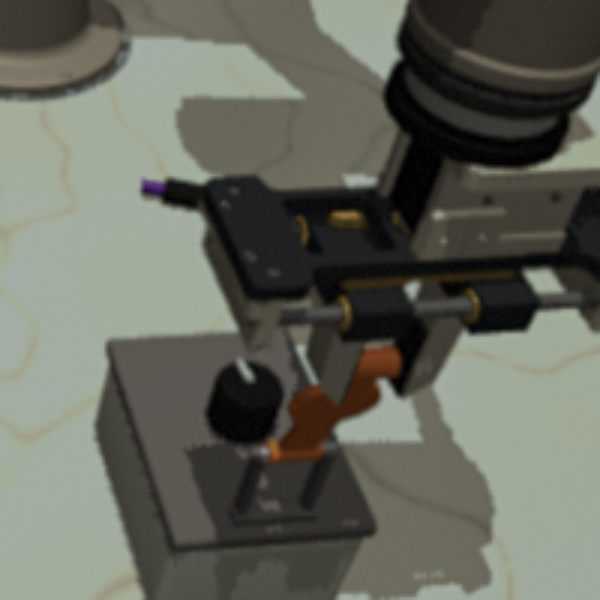

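The tab is folded back past upright and the black cap is exposed, with a white index mark on it. I'll release and rise straight up.

```bash
python3 -m creep '[[[0,0,0,0,0,0,0.05],[0,0,0,0,0,0,0.05],[0,0,0,0,0,0,0.05],[0,0,-2,0,0,0,0.05],[0,0,-5,0,0,0,0.05],[0,0,-8,0,0,0,0.05],[0,0,-8,0,0,0,0.05]]]' 15
python3 - <<'E'
from h import *
o=robot.observe(); print(o["tool_pos"],o["contact_force"],o["opening"],o["time"])
im=save("scene","pics/s8.png"); cv2.imwrite("pics/s8c.png",cv2.resize(im[150:350,400:600,::-1],None,fx=3,fy=3))
to((.514,.2588,.29),25.4)
E
```

```text
time: 9.25
tool_pos: [0.6043, 0.3026, 0.3066]
tool_rot: [3.138, -0.009, 0.442]
contact_force: [0.8, -0.8, 0.8]
opening: 0.0482
[0.604314   0.30262061 0.3066444 ] [ 0.81662684 -0.81074987  0.80853208] 0.04815138411857758 9.25
shift cm [-9.98  0.1   1.35] turn [ 0.19 -0.27 -0.05]
```

View pics/s8c.png

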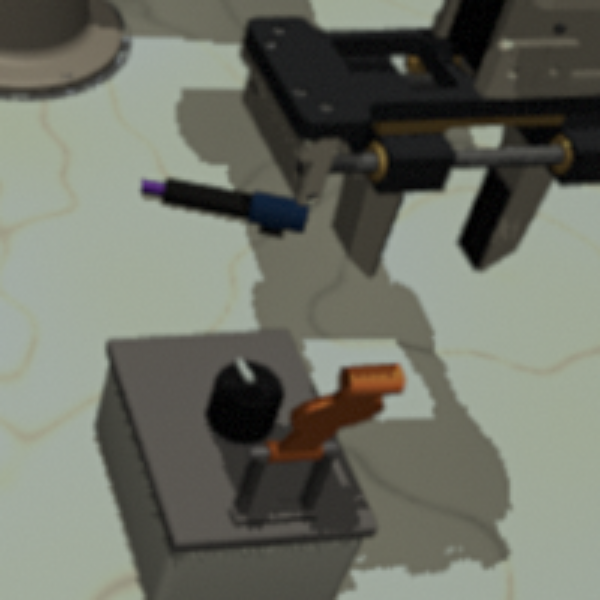

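The tab stays open on its stop. Next I'll move over the cap and pre-turn the jaws 40° clockwise.

```bash
python3 -m creep '[[[-3,0,0,0,0,0,0.35],[-6,0,0,0,0,8,0.35],[-9,0.1,0,0,0,16,0.35],[-10,0.1,1.5,0,0,24,0.35],[-10,0.1,3,0,0,32,0.35],[-10,0.1,3,0,0,40,0.35],[-10,0.1,3,0,0,40,0.35]]]' 20
python3 - <<'E'
from h import *
o=robot.observe(); print(o["tool_pos"],o["tool_rot"],o["qpos"].round(2),o["opening"],o["time"])
save("wrist","pics/w8.png")
for l in ["orange_cap_center","orange_tab"]:
    for d in robot.look_for("wrist",l)[:2]: print(l,round(d["score"],2),c2w("wrist",d["centre"]).round(4))
print(proj("wrist",(.5145,.2588,.130)))
E
```

```text
time: 10.0
tool_pos: [0.513, 0.2583, 0.2719]
tool_rot: [3.14, -0.003, -0.257]
contact_force: [-0.1, 0.2, 0.3]
opening: 0.0618
[0.51296781 0.25834492 0.27192915] [ 3.14042903e+00 -3.04544666e-03 -2.56975086e-01] [ 0.33  0.4   1.28 -0.    1.47  2.16] 0.061836784808287394 10.0
orange_cap_center 0.85 [0.518  0.2583 0.1299]
orange_tab 0.57 [0.5989 0.2964 0.2196]
[317.8167327  225.02790137]
```

View pics/w8.png

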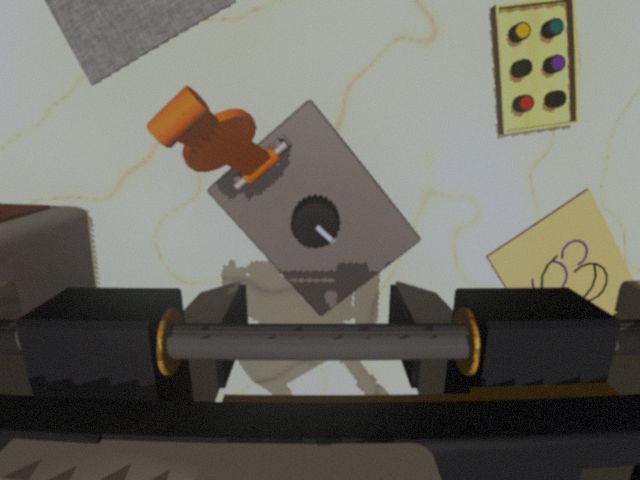

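The cap is at about (315,221), with its index pointing to (330,240). The open tab is at upper left, around (205,135). I'll compute the descent.

```bash
python3 - <<'E'
from h import *
im=cv2.imread("pics/w8.png"); g=cv2.cvtColor(im,cv2.COLOR_BGR2GRAY); cv2.imwrite("pics/w8c.png",cv2.resize(im[180:260,275:355],None,fx=7,fy=7))
c=ray("wrist",315.5,221,.13); print(c)
for X in ((c[0],c[1],.094),): to(X,-14.6)
E
```

```text
[0.51822849 0.25979133 0.13      ]
shift cm [ 0.31 -0.22 17.91] turn [-0.01 -0.3   0.14]
```

View pics/w8c.png

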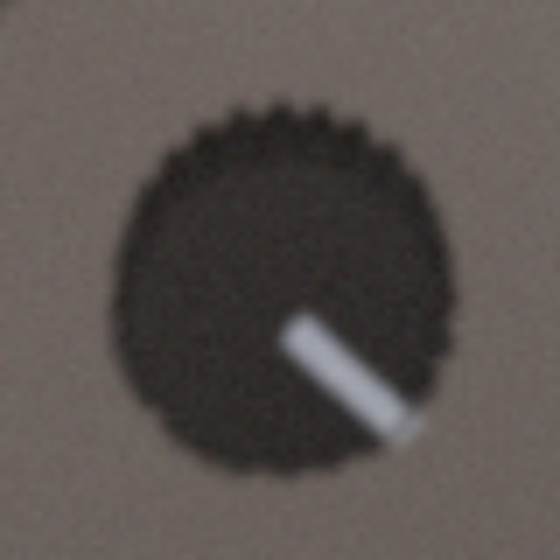

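```bash
python3 - <<'E'
from h import *
c=ray("wrist",315.7,223,.13); print(c); c=(np.array(c)+[.5145,.2590,.13])/2
to((c[0],c[1],.15),-14.6);to((c[0],c[1],.094),-14.6)
E
```

```text
[0.51657326 0.26005145 0.13      ]
shift cm [ 0.08 -0.12 12.31] turn [-0.01 -0.3   0.14]
shift cm [ 0.05 -0.12 17.91] turn [-0.01 -0.3   0.14]
```

```bash
python3 -m creep '[[[0,-0.1,4,0,0,0,0.35],[0.1,-0.1,8,0,-0.3,0,0.35],[0.1,-0.1,11,0,-0.3,0,0.35],[0.1,-0.1,12.3,0,-0.3,0,0.35],[0.1,-0.1,12.3,0,-0.3,0,0.35]]]'
python3 - <<'E'
from h import *
o=robot.observe(); print(o["tool_pos"],o["contact_force"],o["opening"],o["time"])
save("wrist","pics/w9.png")
E
```

```text
time: 10.65
tool_pos: [0.5144, 0.2588, 0.1478]
tool_rot: [3.139, 0.004, -0.25]
contact_force: [0.5, -0.4, 0.3]
opening: 0.0618
[0.51442218 0.25881647 0.1478193 ] [ 0.49904498 -0.40397729  0.2691541 ] 0.06183673971005881 10.65
```

View pics/w9.png

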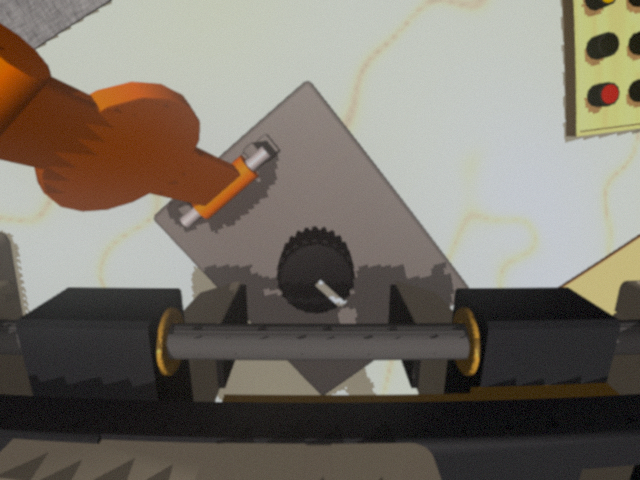

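```bash
python3 - <<'E'
from h import *
c=ray("wrist",315.5,276.5,.13); print(c)
to((c[0],c[1],.094),-14.6)
E
```

```text
[0.51655493 0.26045925 0.13      ]
shift cm [ 0.09 -0.16  5.56] turn [0.04 0.08 0.24]
```

```bash
python3 -m creep '[[[0.1,-0.15,1.5,0,0,0,0.35],[0.1,-0.15,3,0,0,0,0.35],[0.1,-0.15,4.5,0,0,0,0.35],[0.1,-0.15,5.4,0,0,0,0.35],[0.1,-0.15,5.4,0,0,0,0.35]]]'
python3 -m creep '[[[0,0,0,0,0,0,-0.1],[0,0,0,0,0,0,-0.5],[0,0,0,0,0,0,-1],[0,0,0,0,0,0,-1]]]' 20
python3 - <<'E'
from h import *
o=robot.observe(); print(o["tool_pos"],o["contact_force"],o["opening"],o["time"])
save("wrist","pics/w10.png")
E
```

```text
time: 11.2
tool_pos: [0.5166, 0.2604, 0.0954]
tool_rot: [3.141, 0.002, -0.25]
contact_force: [-0.1, -0.1, -0.4]
opening: 0.0622
time: 11.6
tool_pos: [0.5167, 0.2596, 0.0962]
tool_rot: [3.139, 0.001, -0.249]
contact_force: [-1.0, -4.7, 2.9]
opening: 0.0382
[0.51674582 0.25956507 0.09622197] [-1.0482688  -4.74485168  2.94058171] 0.0381765456004923 11.6
```

View pics/w10.png

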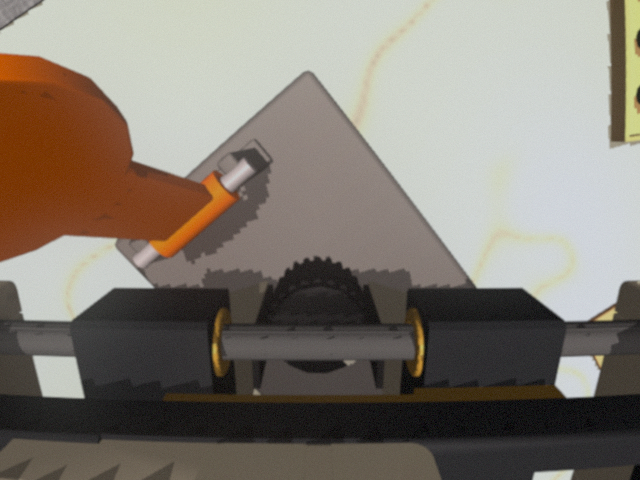

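```bash
python3 - <<'E'
from h import *
o=robot.observe(); im=save("wrist","pics/w11.png"); o=robot.observe(); print(o["tool_pos"],o["contact_force"],o["opening"],o["time"])
cv2.imwrite("pics/w11c.png",cv2.resize(im[240:400,220:420,::-1],None,fx=4,fy=3.7))
print([proj("wrist",(c[0],c[1],.13)) for c in [(.5166,.2604),(.5155,.2595)]], ray("wrist",318,320,.13))
E
```

```text
[0.51675966 0.2595995  0.09620806] [-1.83154751 -5.38110037  5.69363517] 0.038492205480188155 11.7
[array([316.99332143, 327.40192271]), array([319.94841254, 329.36023812])] [0.5195635  0.25924394 0.13      ]
```

View pics/w11c.png

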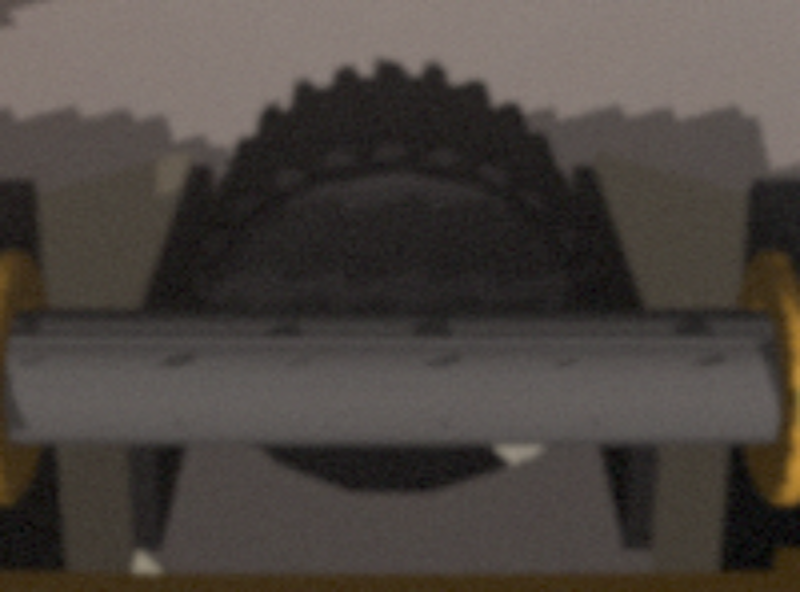

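The cap is centred between the pads (opening 38.5 mm over the knurling) and gripped. I'll turn it anticlockwise, which is −z in the tool frame.

```bash
python3 -m creep '[[[0,0,0,0,0,-6,-1],[0,0,0,0,0,-13,-1],[0,0,0,0,0,-20,-1],[0,0,0,0,0,-27,-1],[0,0,0,0,0,-34,-1],[0,0,0,0,0,-41,-1],[0,0,0,0,0,-41,-1]]]' 25
python3 - <<'E'
from h import *
o=robot.observe(); print(o["tool_pos"],o["tool_rot"],o["contact_force"],o["torque"],o["opening"],o["time"])
im=save("scene","pics/s12.png"); cv2.imwrite("pics/s12c.png",cv2.resize(im[180:330,420:570,::-1],None,fx=4,fy=4))
im=save("wrist","pics/w12.png")
E
```

```text
time: 12.4
tool_pos: [0.5165, 0.2613, 0.0963]
tool_rot: [-3.14, 0.001, 0.469]
contact_force: [-0.9, 5.5, -1.1]
opening: 0.038
[0.51654564 0.26126991 0.09626898] [-3.13989778e+00  6.70333353e-04  4.69305988e-01] [-0.89872413  5.52624389 -1.13643671] [0.91901994 0.11758847 0.06097531] 0.038023031627774984 12.4
```

View pics/w12.png

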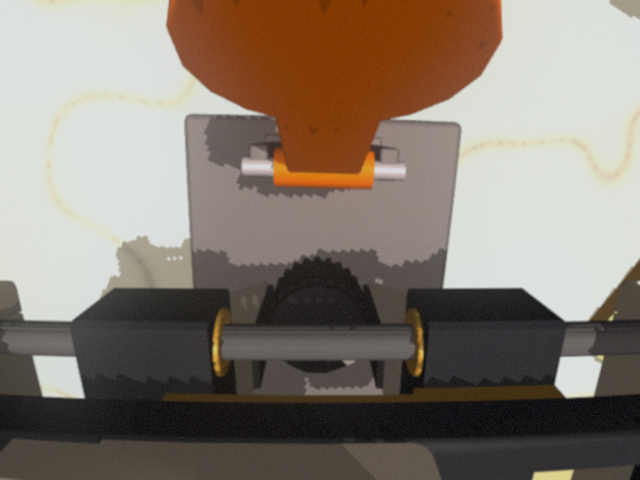

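View pics/s12c.png

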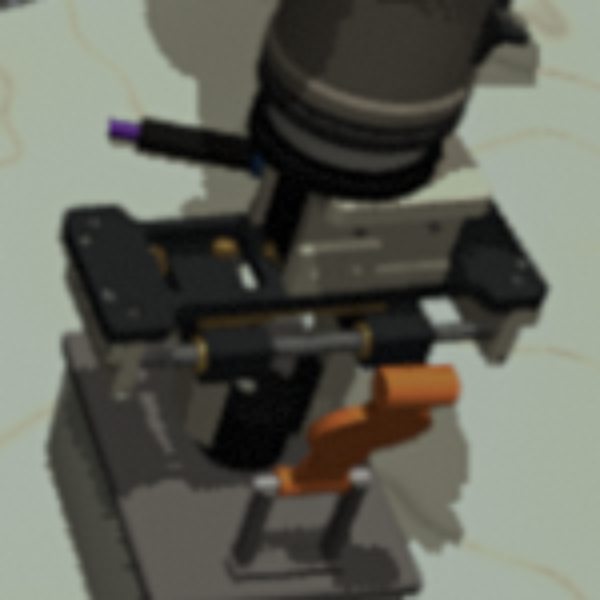

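The index tip stays fixed in the wrist view at (348,362), so the cap is turning with the jaws, and the tab is untouched. I'll continue.

```bash
python3 -m creep '[[[0,-0.05,0,0,0,-6,-1],[0,-0.05,0,0,0,-13,-1],[0,-0.05,0,0,0,-20,-1],[0,-0.05,0,0,0,-27,-1],[0,-0.05,0,0,0,-34,-1],[0,-0.05,0,0,0,-39,-1],[0,-0.05,0,0,0,-39,-1]]]' 25
python3 - <<'E'
from h import *
o=robot.observe(); print(o["tool_pos"],o["tool_rot"],o["contact_force"],o["torque"],o["opening"],o["time"])
im=save("wrist","pics/w13.png")
E
```

```text
time: 13.2
tool_pos: [0.5155, 0.2629, 0.0962]
tool_rot: [-3.138, -0.002, 1.148]
contact_force: [-3.0, 4.8, 0.0]
opening: 0.0388
[0.51547668 0.26294777 0.09617631] [-3.13781843e+00 -1.74535161e-03  1.14818493e+00] [-2.95028756  4.83264828  0.01649762] [0.75296896 0.44979526 0.09326552] 0.03877444772390772 13.2
```

View pics/w13.png

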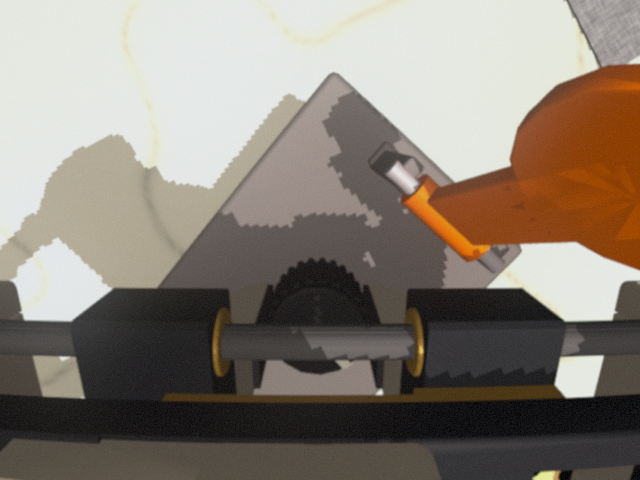

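The cap has turned 1.40 rad with the jaws, and the index is still at (348,362) in the tool view. I'll release and rise.

```bash
python3 -m creep '[[[0,0,0,0,0,0,0.3],[0,0,0,0,0,0,0.3],[0,0,0,0,0,0,0.3],[0,0,-3,0,0,0,0.3],[0,0,-7,0,0,0,0.3],[0,0,-11,0,0,0,0.3],[0,0,-15,0,0,0,0.3],[0,0,-17,0,0,0,0.3]]]'
python3 - <<'E'
from h import *
o=robot.observe(); print(o["tool_pos"],o["tool_rot"],o["contact_force"],o["opening"],o["time"])
im=save("wrist","pics/w14.png"); im=save("scene","pics/s14.png")
cv2.imwrite("pics/s14c.png",cv2.resize(im[180:330,420:570,::-1],None,fx=4,fy=4))
E
```

```text
time: 14.05
tool_pos: [0.5171, 0.2626, 0.2704]
tool_rot: [3.141, -0.006, 1.146]
contact_force: [0.8, 0.1, 0.4]
opening: 0.0598
[0.51714416 0.26259108 0.27042972] [ 3.14065202 -0.00580451  1.14571153] [0.83828097 0.1298423  0.44641733] 0.05979095068183634 14.05
```

View pics/w14.png

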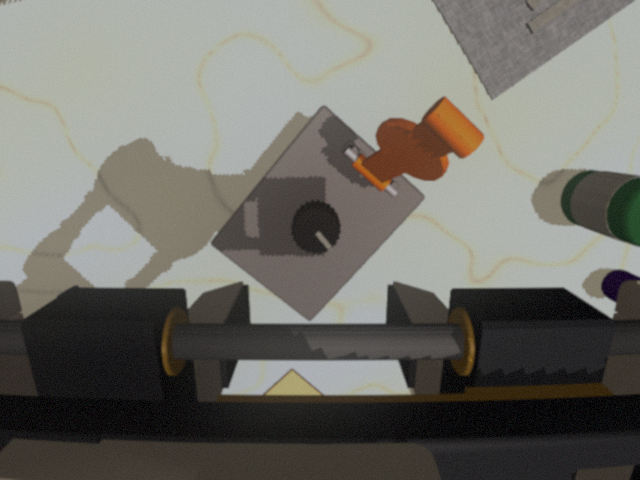

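View pics/s14c.png

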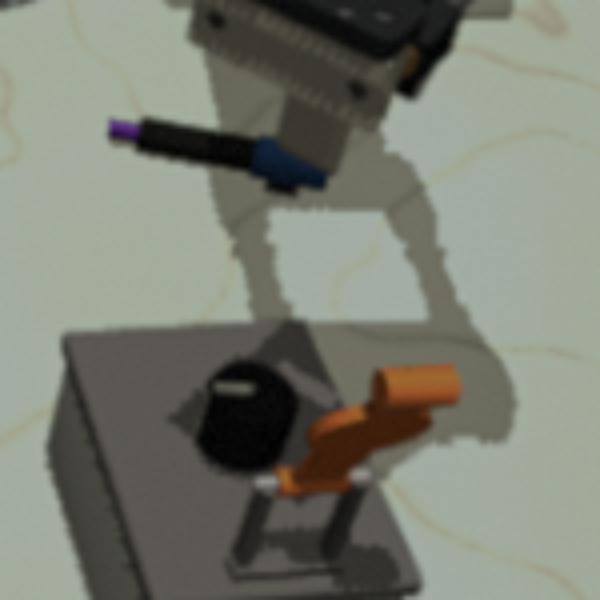

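The tab is open and the cap is turned. The index is about 10° off its place in the tool view (either slip at the stop or slightly short), so I'll measure its world direction before and after.

```bash
python3 - <<'E'
from h import *
p=robot.camera_params("wrist"); o=robot.observe(); Rt=Ro.from_euler('xyz',o["tool_rot"]).as_matrix()
Rct=np.array(p["R"])@Rt; tct=np.array(p["R"])@o["tool_pos"]+np.array(p["t"])
def pp(pos,rot):
    R=Ro.from_euler('xyz',rot).as_matrix(); q=dict(p); q["R"]=Rct@R.T; q["t"]=tct-q["R"]@np.array(pos); return q
P={"w8":pp([0.51296781,0.25834492,0.27192915],[3.14042903,-3.04544666e-03,-2.56975086e-01]),"w14":p}
for f,q in P.items():
    im=cv2.imread(f"pics/{f}.png"); h=cv2.cvtColor(im,cv2.COLOR_BGR2GRAY); u,v=(315,223) if f=="w8" else (315,229)
    sub=h[v-26:v+26,u-26:u+26].astype(float)
    yy,xx=np.mgrid[v-26:v+26,u-26:u+26]; r=np.hypot(xx-u,yy-v)
    m=(sub>105)&(r<21) ; 
    n,lab,st,ce=cv2.connectedComponentsWithStats(m.astype(np.uint8)); k=1+np.argmax(st[1:,4]) ; mm=lab==k
    W=np.array([ray("wrist",a,b,.1305,q)[:2] for a,b in zip(xx[mm],yy[mm])]); c=W.mean(0); _,s,V=np.linalg.svd(W-c); d=V[0]
    cc=ray("wrist",u+.5,v,.1305,q)[:2]; d*=np.sign(d@(c-cc)); print(f,mm.sum(),c,s,np.degrees(np.arctan2(d[1],d[0])), "centre->mark",np.degrees(np.arctan2(*(c-cc)[::-1])))
cv2.imwrite("pics/w14c.png",cv2.resize(cv2.imread("pics/w14.png")[190:270,275:355],None,fx=7,fy=7))
E
```

```text
w8 95 [0.50721442 0.25552439] [0.03993758 0.01256299] -149.2080220758317 centre->mark -157.0201856297914
w14 62 [0.51715507 0.25215779] [0.03179473 0.00687087] -75.593060033157 centre->mark -80.84750443487151
```

View pics/w14c.png

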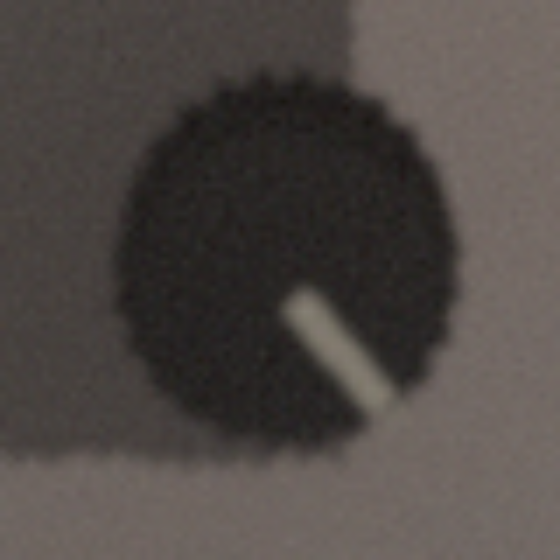

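The index turned 73.5° (1.28 rad). Relative to the tank axis it is now at about 79° (1.38 rad), which is effectively the stop at 1.4. I'll raise the hand a little more, check the blue tank and settle.

```bash
python3 -m creep '[[[-1.5,0,-2,0,0,0,0.3],[-3,0,-4,0,0,0,0.3],[-4,0,-5,0,0,0,0.3],[-4,0,-5,0,0,0,0.3],[-4,0,-5,0,0,0,0.3]]]'
python3 - <<'E'
from h import *
o=robot.observe(); print(o["tool_pos"],o["contact_force"],abs(o["qvel"]).max(),o["time"])
im=save("scene","pics/s15.png")
for l in ["blue_tab","orange_tab","orange_cap_center"]:
    for d in robot.look_for("scene",l)[:1]: print(l,round(d["score"],2),c2w("scene",d["centre"]).round(4))
E
```

```text
time: 14.65
tool_pos: [0.5006, 0.226, 0.3184]
tool_rot: [3.141, -0.006, 1.145]
contact_force: [0.5, 1.5, -0.3]
opening: 0.0596
[0.50064298 0.22600359 0.31841449] [ 0.5220558   1.50672662 -0.25480337] 0.014848523467447309 14.65
blue_tab 0.78 [ 0.588  -0.2631  0.1468]
orange_tab 0.7 [0.598  0.296  0.2109]
orange_cap_center 0.83 [0.5258 0.26   0.1279]
```

View pics/s15.png

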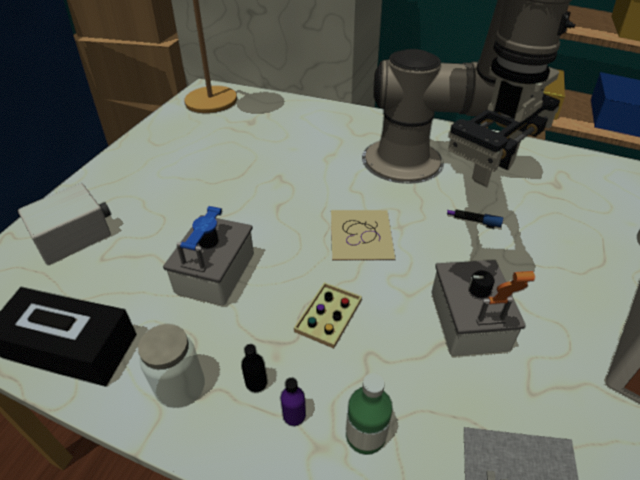

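The scene shows the orange tab folded back at (510,288), the cap exposed at (482,283), the blue tab shut at (203,228) and the hand clear of everything. I'll hand in.

```bash
python3 - <<'E'
from cell import robot
print(robot.hand_in())
E
```

```text
the job is handed in; nothing more can be done
None
```

I folded the orange tab back past upright, where it stays on its stop. I then unscrewed the black cap anticlockwise in one stroke and handed in at about 14.7 s of the 46 s. The blue tank was never touched.

**Last checks**
- **Tab:** the last scene picture shows the orange tab resting open.
- **Cap:** its index mark turned about 73.5° (1.28 rad). Measured against the tank axis it stands at roughly 1.38 rad, which is close to the 1.4 stop.
- **Blue tab:** it looks shut in the same picture.
- **Hand:** it is clear of everything, with about 1.6 N on the force reading.

**What failed or disagreed**
- **First pinch missed:** in the pictures the fingertips stand about 25 mm further back than the stated tool geometry. The fingers shut just above the roll without contact, and going about 24 mm lower fixed it.
- **Turn mismatch:** the jaws turned 1.40 rad, about 0.12 more than the cap. I took the difference as slip at the stop. The cap angle comes only from the pictures, good to about 4°, which still leaves it above the required 1.1 rad.

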